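# Turn the glue warmer up four clicks and start it

## Task

Turn the glue-pot warmer up: with closed fingers push the side of the lever on its click-stop dial so that the dial turns clockwise (seen from above) by exactly four clicks. Do not let it go past the fourth click, and do not turn it anticlockwise from where it stood. Then press the round start button on the same warmer fully down with a fingertip and let it come up again. Only push and press: do not take the lever between the fingers, and leave the pot on the warming plate, the tape roll and the sanding block where they are.

Things in the scene. Friction and masses are not known exactly. Their poses are not given: they have to be found in the camera images.
- warmer: Low grey sheet-metal glue-pot warmer, 200 (its x) x 250 (its y) x 50 mm high, fixed to the table. Origin at the centre of its underside. A round steel warming plate (90 mm across, 6 mm high, at x +46 mm) lies on its far half. On its near half, about 130 mm apart, are the dial and the start button, either of them on the left or on the right.
- dial_center (a point): Point on the dial's vertical axis at the height of the top face of its pale metal turning disc (88 mm across, face 20 mm above the warmer's top). The disc sits on a fixed dark collar, 112 mm across, 8 mm high, with 12 small ticks, one every 30 degrees. This point's frame does not turn with the dial.
- lever (a point): Point on the top of the dial's lever, 34 mm out from its axis, turning with it: an upright black fin, 10 mm thick, 26 mm high above the disc, from 10 mm behind the axis to 46 mm out on this point's side (boss at the axis 26 mm wide, 9 mm high). Its x points out along the lever, z up, y to the anticlockwise side, where to push. Leaving a stop takes 3 to 4 N here.
- dial (a joint): Angle of the dial in rad, 0 at the start whichever way the lever points, growing clockwise seen from above; range -1.57 to 4.19. It rests in click stops every 30 degrees (0.524 rad): 0, 0.524, 1.047, 1.571, 2.094, 2.618 ... Half way between two stops its resistance turns to pull, and the dial snaps on by itself into the next stop and stays.
- start_button_top (a point): Centre of the top face of the round grey start button (26 mm across), which stands in a dark housing on the warmer's top. It moves down with the button.
- start_button (a joint): How far the start button is pressed, in m: 0 up, 0.006 fully down. It springs back by itself; fully down takes 5 N.
- pot: Small closed off-white paint pot with a grey lid and reddish patches, 60 mm across, 46 mm high, standing loose on the warming plate. Origin at the centre of its underside. Must stay there.
- tape_roll: Roll of masking tape, 98 mm across, 25 mm high, lying loose on the table on the right. Origin at the centre of its underside. Must stay there.
- sanding_block: Brown sanding block, 87 x 114 x 30 mm, lying loose on the table on the left. Origin at the centre of its underside. Must stay there.

How it is judged:
By the outcome, as a careful person would: the job done as asked, in the order asked, and still so for the second after the job is handed in, with the robot touching nothing.
It also fails if it takes over 59 s, if anything falls off the work surface, if the arm or the gripper's body presses on something with over 40 N, if the wrist force passes 120 N, or if a joint passes its speed limit or range.

## Robot

A 6-joint arm with a two-finger parallel gripper is mounted at the origin on a cart in front of the work surface, level with it; the furniture and walls round the work are solid. World frame = base frame: x ahead of the robot, y to its left, z up, the work surface at z = 0. Lengths are in m, angles in rad, forces in N, time in s.
With the tool pointing down it reaches from about 0.325 to 0.875 m from the base axis. Payload 4.4 kg.
Tool frame: the origin (TCP) lies between the finger pads; the fingertips stand 25 mm ahead of it and the grasp point (between the pads) lies 6 mm ahead of it; x points along the fingers, z is the direction in which the jaws open and shut, and the axes are right-handed (so a half turn about x gives the same grasp; the last joint's range is limited). The gripper opens to 85 mm and grips with 20 to 120 N. Pads are 22 mm wide; open, the fingers measure 114 mm over their backs; the gripper's body (76 mm by 85 mm) begins 54 mm behind the grasp point. The pads swing forward as they close: fully open they stand 13 mm farther back than shut.
Start: joints at [0.971, 0.207, 1.542, -0, 1.393, -0.15], TCP at [0.25, 0.518, 0.256] pointing down, gripper open.
Joint ranges: [-2.73, 2.73], [-0.86, 2.22], [0.23, 2.46], [-1.11, 4.25], [0.08, 2.63], [-2.82, 2.82]. Speed limits (rad/s): [2.79, 2.79, 3.14, 3.14, 3.14, 3.14].

## Interface

Orientations are given as a unit quaternion [w, x, y, z].
In Python, from plant import env gives the robot as it stands. The module is installed in compiled form; this text tells all that it offers. Calls block until the motion is done:
- env.movep(position, orientation): joint-space move of the TCP to a pose.
- env.move_straight(position, rot=None, v=0.15, f_stop=None): straight line of the TCP; rot=None keeps the orientation; v is the mean speed in m/s. With f_stop (N) it stops when the force on the tool has changed by that much, and returns True; else False.
- env.move_joints(angles): joint-space move.
- env.set_gripper(opening, grip_force=None): finger opening in m; grip_force is the grip in N (None keeps the last); returns when the fingers have stopped.
- env.dwell(seconds).
- env.inverse_kinematics(position, orientation): joint angles nearest the present ones, or None.
- env.get_obs(): the state.
- env.camera(name): name is "scene" or "top" or "wrist"; returns a dict with "frame" (480x640x3 uint8, red, green, blue), "z_map" (480x640 float32, m along the optical axis (not along the pixel's ray), 0 where there is no reading), "fx", "fy", "cx", "cy" (pixels), "camera_from_world" (4x4, takes a point from world to camera coordinates). Camera axes: x right, y down, z forward; pixel columns grow to the right and rows downward; lengths in m; the calibration is good to about 2 mm. A picture is of the moment at which its call begins.
A pose or a line that the arm cannot do raises env.IKError and nothing moves.
- env.finish_job(): hands the job in, once; it reports no verdict.
Trained networks look in a picture, given as the dict that the camera call returned (one of the last four; its "shot" number tells which), for a name from the list of things; names that differ only in an ending like _2 or _b are one class to them, and where a whole thing is asked for, a point or a joint stands for the part that bears it (a point fixed in the world has none). Each returns a list of dicts, best first, with "p" (0 to 1); they miss things now and then, are a little off and sometimes report something else, mostly with a low value. They report only what shows in the picture. A call takes as long as a camera call.
- env.boxes_of(picture, name): "bbox" ([left, top, right, bottom] in pixels, round what is visible of it).
The state is a dict: "time_s": time; "qpos": joint angles; "joint_velocities": joint speeds; "tau": joint torques, N m; "ee_pos": TCP position; "tool_rot": TCP orientation; "contact_force": force on the tool from outside, world axes, zero at the start; "torque": the same for the moment, N m; "width": finger opening in m.
Only numpy, scipy, OpenCV 4.12 (cv2) and the standard library are available. Lean on these libraries where they do the work, as an engineer would, in place of code of your own. Each camera call takes 0.05 s, during which the arm holds its last target. There are 200 camera calls.

## Working session

There is one attempt and no reset: what is moved stays moved. The work goes in short steps, each a Python script; the robot and the scene stay as the last script left them, time stands still between calls to the robot, and variables do not carry over. Pictures are saved under pics/ and viewed, about 8 in all and at most 12, crops included, and the job is handed in when it is done.

```bash
mkdir -p pics
cat > h.py <<'E'
import numpy as np, cv2
from plant import env
def pw(c,u,v,r=2):
    z=c["z_map"][int(v)-r:int(v)+r+1,int(u)-r:int(u)+r+1]; z=np.median(z[z>0])
    p=np.array([(u-c["cx"])/c["fx"]*z,(v-c["cy"])/c["fy"]*z,z,1])
    return (np.linalg.inv(c["camera_from_world"])@p)[:3]
def cloud(c):
    v,u=np.mgrid[:480,:640]; z=c["z_map"]
    P=np.stack([(u-c["cx"])/c["fx"]*z,(v-c["cy"])/c["fy"]*z,z,np.ones_like(z)],-1)
    W=(P@np.linalg.inv(c["camera_from_world"]).T)[...,:3]; W[z<=0]=np.nan
    return W
def save(c,n,box=None,s=1):
    f=c["frame"][...,::-1]
    if box: f=f[box[1]:box[3],box[0]:box[2]]
    cv2.imwrite("pics/"+n,cv2.resize(f,None,fx=s,fy=s,interpolation=cv2.INTER_CUBIC))
E
python3 - <<'E'
from h import *
o=env.get_obs();print(o["time_s"],o["ee_pos"],o["tool_rot"])
c=env.camera("top");save(c,"top.png")
np.save("top.npy",c,allow_pickle=True)
for n in ["warmer","lever","start_button_top","pot","tape_roll","sanding_block"]:
    for b in env.boxes_of(c,n)[:2]:
        x=b["bbox"];print(n,round(b["p"],2),np.round(x),pw(c,(x[0]+x[2])/2,(x[1]+x[3])/2).round(3))
E
```

```text
0.0 [0.24960117 0.51720738 0.25510012] [ 0.59815629 -0.37622752  0.59967274  0.37557224]
warmer 0.83 [226. 151. 353. 261.] [0.603 0.049 0.049]
lever 0.79 [240. 207. 283. 248.] [0.55  0.104 0.093]
start_button_top 0.51 [225. 152. 350. 258.] [0.605 0.054 0.05 ]
start_button_top 0.5 [312. 211. 324. 224.] [ 0.577 -0.016  0.071]
pot 0.94 [267. 166. 295. 192.] [0.654 0.065 0.099]
tape_roll 0.9 [456. 261. 502. 305.] [ 0.448 -0.385 -0.001]
sanding_block 0.64 [144. 241. 184. 292.] [0.462 0.323 0.027]
```

View pics/top.png

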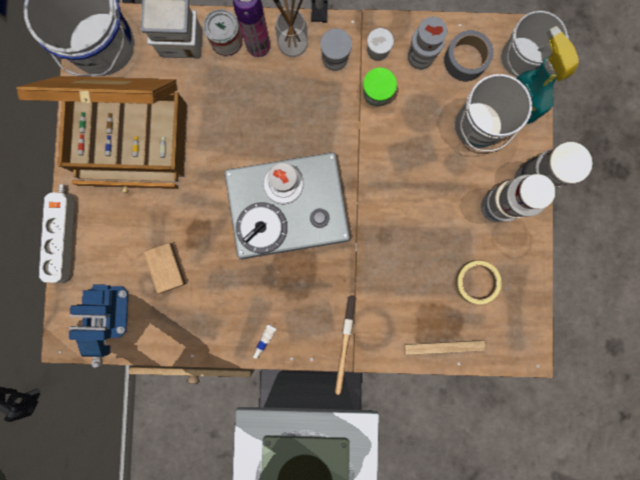

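The top view shows the warmer at (288,205). The dial is on the left at (262,227) with its lever pointing down-left, the button is at (319,217), and the pot is at (283,178). Next I close the gripper and take a closer look with the wrist camera.

```bash
cat >> h.py <<'E'
from scipy.spatial.transform import Rotation as Rn
def quat(phi):  # tool down, jaw axis z at world angle phi
    x=np.array([0,0,-1.]);z=np.array([np.cos(phi),np.sin(phi),0]);y=np.cross(z,x)
    q=Rn.from_matrix(np.stack([x,y,z],1)).as_quat(); return q[[3,0,1,2]]
E
python3 - <<'E'
from h import *
o=env.get_obs();q=o["tool_rot"];z=Rn.from_quat(np.r_[q[1:],q[0]]).as_matrix()[:,2];print("phi0",np.degrees(np.arctan2(z[1],z[0])))
env.set_gripper(0.0)
for d in range(-180,180,30):
    j=env.inverse_kinematics([0.55,0.10,0.2],quat(np.radians(d)));print(d,None if j is None else np.round(j,2))
env.movep([0.50,0.07,0.30],quat(np.radians(-90 if z[1]<0 else 90)))
o=env.get_obs();print(o["time_s"],o["width"],o["qpos"].round(2) if hasattr(o["qpos"],"round") else o["qpos"])
c=env.camera("wrist");save(c,"w1.png")
print(np.linalg.inv(c["camera_from_world"]).round(3),c["fx"])
for n in ["warmer","lever","start_button_top","pot"]:
    for b in env.boxes_of(c,n)[:2]:
        x=b["bbox"];print(n,round(b["p"],2),np.round(x),pw(c,(x[0]+x[2])/2,(x[1]+x[3])/2).round(3))
np.save("w1.npy",c,allow_pickle=True)
E
```

```text
phi0 64.23083922996241
-180 None
-150 [ 0.03  0.23  1.64 -0.    1.28  2.64]
-120 [ 0.03  0.23  1.64 -0.    1.28  2.12]
-90 [ 0.03  0.23  1.64 -0.    1.28  1.6 ]
-60 [ 0.03  0.23  1.64 -0.    1.28  1.07]
-30 [ 0.03  0.23  1.64 -0.    1.28  0.55]
0 [ 0.03  0.23  1.64 -0.    1.28  0.03]
30 [ 0.03  0.23  1.64 -0.    1.28 -0.5 ]
60 [ 0.03  0.23  1.64 -0.    1.28 -1.02]
90 [ 0.03  0.23  1.64 -0.    1.28 -1.55]
120 [ 0.03  0.23  1.64 -0.    1.28 -2.07]
150 [ 0.03  0.23  1.64 -0.    1.28 -2.59]
2.9833 -8.177183665061058e-05 [-0.03  0.02  1.65  0.    1.46 -1.6 ]
[[-0.001  0.951  0.309  0.422]
 [ 1.     0.001  0.001  0.07 ]
 [ 0.001  0.309 -0.951  0.416]
 [ 0.     0.     0.     1.   ]] 371.1696753083583
warmer 0.64 [182. 183. 434. 361.] [0.577 0.053 0.049]
lever 0.59 [323. 213. 409. 297.] [0.547 0.111 0.078]
start_button_top 0.59 [230. 266. 257. 291.] [ 0.576 -0.012  0.07 ]
```

View pics/w1.png

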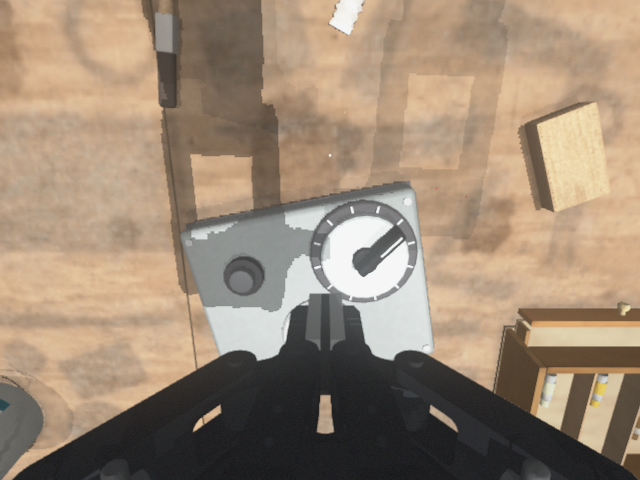

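The wrist view shows the dial at (364,252) with its lever pointing to (402,230), the button at (243,277), and the gripper body at the bottom. Next I fit the dial centre and the lever direction from the depth.

```bash
cat >> h.py <<'E'
def lever(c,C0=(0.553,0.10),zt=0.096,C=None):
    W=cloud(c); d=np.hypot(W[...,0]-C0[0],W[...,1]-C0[1])
    disc=W[(d<0.05)&(abs(W[...,2]-0.07)<0.006)]
    fin=W[(d<0.055)&(abs(W[...,2]-zt)<0.008)]
    if C is None:
        (cx,cy),r=cv2.minEnclosingCircle((disc[:,:2]*1000).astype(np.float32)); print("circle",cx/1000,cy/1000,r,"z",np.median(disc[:,2]))
        C=np.array([cx,cy])/1000
    m=np.median(fin[:,:2],0); l=cv2.fitLine((fin[:,:2]*1000).astype(np.float32),cv2.DIST_HUBER,0,0.01,0.01).ravel()
    u=l[:2]*np.sign(l[:2]@(m-C)); 
    rad=(fin[:,:2]-C)@u; off=np.median((fin[:,:2]-C)@np.array([-u[1],u[0]]))
    print("fin n",len(fin),"z",np.median(fin[:,2]).round(4),"ang",np.degrees(np.arctan2(u[1],u[0])).round(1),"rad",rad.min().round(3),rad.max().round(3),"lateral",off.round(4),"mid",m.round(4))
    return C,np.arctan2(u[1],u[0])
E
python3 - <<'E'
from h import *
for n in ("w1","top"):
    c=np.load(n+".npy",allow_pickle=True).item(); print(n); lever(c)
    W=cloud(c); s=W[(np.hypot(W[...,0]-.577,W[...,1]+.014)<.03)&(W[...,2]>.062)]
    print("button",s.mean(0).round(4),np.percentile(s[:,2],[5,50,95]).round(4),s.min(0).round(3),s.max(0).round(3))
E
```

```text
w1
circle 0.5541294555664062 0.10989424133300782 44.038230895996094 z 0.06803544288559893
fin n 655 z 0.0934 ang 135.5 rad -0.01 0.046 lateral 0.0013 mid [0.5397 0.1224]
button [ 0.5771 -0.0145  0.0691] [0.0648 0.0695 0.071 ] [ 0.565 -0.028  0.062] [ 0.591 -0.002  0.072]
top
circle 0.5543876953125 0.10765225219726562 43.844669342041016 z 0.06954417845939198
fin n 130 z 0.0942 ang 136.5 rad -0.009 0.046 lateral 0.0003 mid [0.5416 0.1199]
button [ 0.5781 -0.0174  0.068 ] [0.0623 0.0696 0.0736] [ 0.56  -0.036  0.062] [0.597 0.003 0.077]
```

```bash
cat >> h.py <<'E'
C=np.array([0.5542,0.1088]); A0=np.radians(136.); RP=0.036; ZT=0.107
def pose(turn,s,z=ZT):  # turn deg clockwise, s = stand-off of tool axis from fin mid-plane
    a=A0-np.radians(turn); u=np.array([np.cos(a),np.sin(a)]); n=np.array([-u[1],u[0]])
    return np.r_[C+RP*u+s*n,z],quat(a)
def st(t=""):
    o=env.get_obs(); print(t,"t",round(o["time_s"],2),np.round(o["ee_pos"],4),"F",np.round(o["contact_force"],1)); return o
def arc(t0,t1,s,v=0.03,step=10):
    for t in np.linspace(t0,t1,int(np.ceil(abs(t1-t0)/step))+1)[1:]:
        p,q=pose(t,s); env.move_straight(p,q,v=v); st(f"turn {t:.0f}")
E
python3 - <<'E'
from h import *
p,q=pose(0,0.04,0.18); env.movep(p,q)
p,q=pose(0,0.04); print(env.move_straight(p,v=0.1,f_stop=5)); st("down")
p,_=pose(0,0.010); print(env.move_straight(p,v=0.02,f_stop=1.5)); o=st("contact")
a=A0; n=np.array([-np.sin(a),np.cos(a)]); s=(np.array(o["ee_pos"])[:2]-C)@n; print("s",s)
c=env.camera("wrist");save(c,"w2.png")
E
```

```text
False
down t 4.85 [0.5012 0.105  0.1077] F [ 0.3  0.1 -0.1]
True
contact t 6.03 [0.518  0.1237 0.1064] F [-0.3 -0.4  0.6]
s 0.014441817912950357
```

View pics/w2.png

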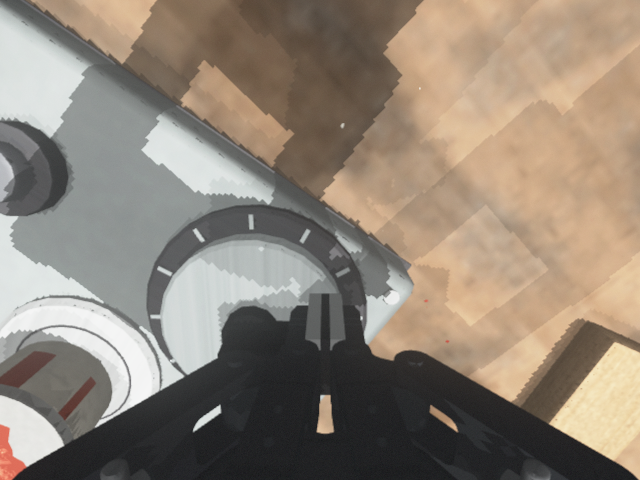

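The fingers are behind the lever at (325,330), and the contact stand-off is close to the expected 16 mm. Now I push the first click and check it.

```bash
cat >> h.py <<'E'
def check(t,s,name):  # back off, lift, look
    p,q=pose(t,s+0.02); env.move_straight(p,q,v=0.08)
    p,q=pose(t,s+0.045,0.22); env.move_straight(p,q,v=0.2)
    c=env.camera("wrist"); save(c,name); _,a=lever(c,C0=C,C=C)
    print("dial turned deg",np.degrees((A0-a)%(2*np.pi)).round(1)); st()
    return a
E
python3 - <<'E'
from h import *
arc(0,22,0.0155,v=0.02,step=6)
check(22,0.0155,"w3.png")
E
```

```text
turn 6 t 6.38 [0.5181 0.1259 0.1063] F [-1.9 -0.8 -1. ]
turn 11 t 6.72 [0.5199 0.1293 0.1064] F [-2.6 -0.8 -2.5]
turn 16 t 7.07 [0.524  0.1327 0.1076] F [-0.2  0.3  0. ]
turn 22 t 7.41 [0.5258 0.1354 0.1073] F [0.3 0.3 0.4]
fin n 337 z 0.0934 ang 109.1 rad -0.009 0.009 lateral 0.0017 mid [0.5526 0.1088]
dial turned deg 26.9
 t 8.58 [0.4835 0.1171 0.2185] F [-0.6  1.  -1.2]
```

View pics/w3.png

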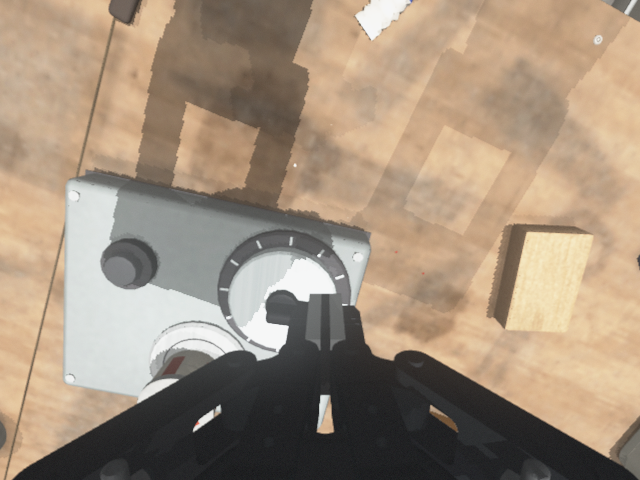

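The first click snapped over at about 14°, as expected. At this standoff the fingers hide part of the lever. I continue to the third click, then look from farther back.

```bash
sed -i 's/s+0.045,0.22/s+0.11,0.24/' h.py
python3 - <<'E'
from h import *
s=0.0155
p,q=pose(22,s+0.02); env.move_straight(p,q,v=0.15,f_stop=6)
arc(22,80,s,v=0.02,step=6)
check(80,s,"w4.png")
E
```

```text
turn 28 t 10.85 [0.5281 0.1381 0.107 ] F [0.2 0.3 0.1]
turn 34 t 11.2 [0.5307 0.1404 0.1068] F [-2.2 -1.   2.1]
turn 39 t 11.55 [0.534  0.1426 0.1067] F [-2.5 -1.4  2.2]
turn 45 t 11.9 [0.539  0.1448 0.1073] F [ 0.9 -0.1 -0.4]
turn 51 t 12.25 [0.5421 0.1461 0.1071] F [ 0.2 -0.7 -0.2]
turn 57 t 12.6 [0.5456 0.147  0.107 ] F [0.3 0.6 0.2]
turn 63 t 12.95 [0.5488 0.1477 0.1067] F [-3.   0.9  1.5]
turn 68 t 13.3 [0.5528 0.1479 0.1067] F [-2.9 -0.3  1.9]
turn 74 t 13.65 [0.5585 0.1478 0.1073] F [-0.   0.1  0.9]
turn 80 t 14.0 [0.5618 0.1473 0.1071] F [ 1.4 -1.3 -0. ]
  return _methods._mean(a, axis=axis, dtype=dtype,
  ret = um.true_divide(
Traceback (most recent call last):
  File "h.py", line 44, in check
    c=env.camera("wrist"); save(c,name); _,a=lever(c,C0=C,C=C)
                                             ~~~~~^^^^^^^^^^^^
  File "h.py", line 27, in lever
    m=np.median(fin[:,:2],0); l=cv2.fitLine((fin[:,:2]*1000).astype(np.float32),cv2.DIST_HUBER,0,0.01,0.01).ravel()
                                ~~~~~~~~~~~^^^^^^^^^^^^^^^^^^^^^^^^^^^^^^^^^^^^^^^^^^^^^^^^^^^^^^^^^^^^^^^^
cv2.error: OpenCV(4.12.0) /io/opencv/modules/imgproc/src/linefit.cpp:50: error: (-215:Assertion failed) count > 0 in function 'fitLine2D_wods'
```

View pics/w4.png

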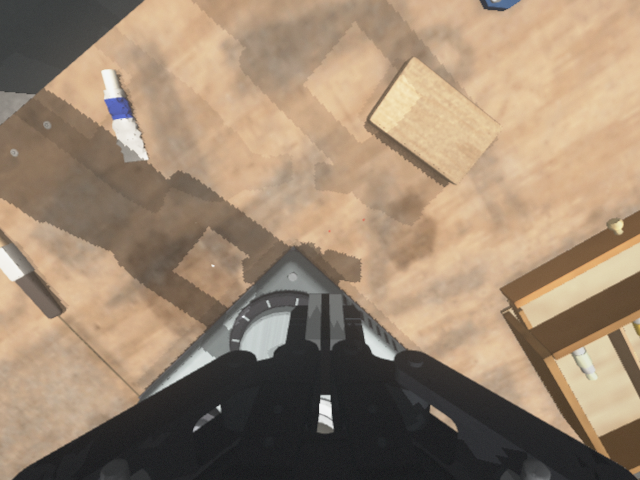

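The hand hides the dial from here, with the collar only just visible at (265,320). I use the top camera instead. The force trace shows clicks 2 and 3 snapping at about 44° and 73°.

Run:
```python
from h import *
c=env.camera("top"); save(c,"t2.png",(200,130,380,280),4)
try: _,a=lever(c,C0=C,C=C); print(np.degrees(A0-a))
except Exception as e: print(e)
st()
```

```text
fin n 125 z 0.095 ang 46.6 rad -0.011 0.045 lateral -0.0009 mid [0.5657 0.1198]
89.43208518761453
 t 15.45 [0.4699 0.2082 0.2383] F [-1.1  0.5  0.4]
```

View pics/t2.png

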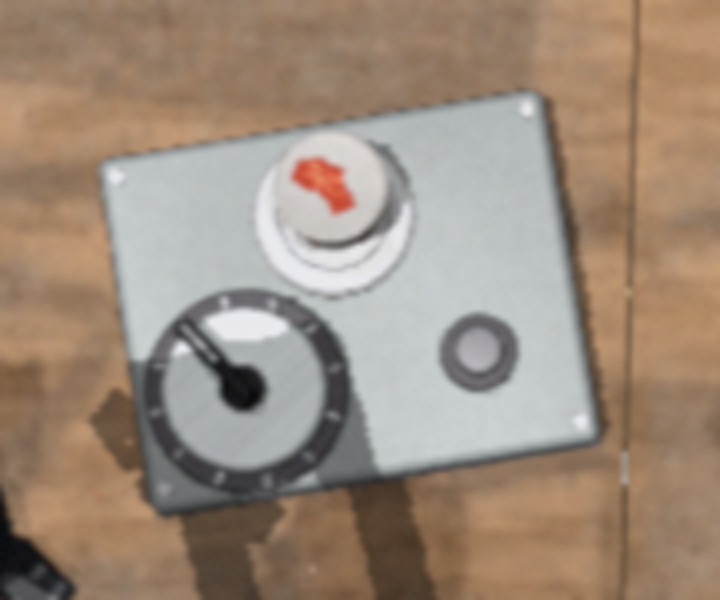

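Top view: the lever points up-left at (190,330), which is 89.4° from the start, so exactly 3 clicks. The pot is undisturbed. Next is the fourth click, and I also check the button's height profile.

Run:
```python
from h import *
s=0.0155
p,q=pose(80,s+0.02); env.move_straight(p,q,v=0.15,f_stop=6)
arc(80,108,s,v=0.02,step=4)
p,q=pose(108,s+0.02); env.move_straight(p,q,v=0.08)
p,q=pose(108,s+0.11,0.24); env.move_straight(p,q,v=0.2)
c=env.camera("top"); save(c,"t3.png",(200,130,380,280),4)
_,a=lever(c,C0=C,C=C); print("turn",np.degrees(A0-a)); st()
W=cloud(np.load("w1.npy",allow_pickle=True).item())
print((W[264:292:2,226:262:3,2]*1000).round(0))
B=W[(abs(W[...,2]-.0705)<.0015)&(np.hypot(W[...,0]-.577,W[...,1]+.015)<.02)]
(x,y),r=cv2.minEnclosingCircle((B[:,:2]*1000).astype(np.float32));print("button",x,y,r,np.median(B[:,2]))
```

```text
turn 84 t 17.94 [0.564  0.1468 0.107 ] F [-0.1  0.8  0.4]
turn 88 t 18.23 [0.5664 0.146  0.1069] F [-0.3 -0.1 -0.8]
turn 92 t 18.51 [0.5686 0.1452 0.1068] F [-3.3  1.3  1. ]
turn 96 t 18.79 [0.5711 0.1441 0.1068] F [-4.6  1.8  1.3]
turn 100 t 19.07 [0.5752 0.1422 0.1073] F [0.8 0.8 0.2]
turn 104 t 19.36 [0.5772 0.1408 0.1073] F [ 0.5  0.7 -0.1]
turn 108 t 19.64 [0.5788 0.1393 0.1071] F [0.3 0.1 0.3]
fin n 127 z 0.0947 ang 15.6 rad -0.01 0.045 lateral -0.0013 mid [0.5705 0.112 ]
turn 120.44870669057696
 t 21.04 [0.5264 0.2356 0.2382] F [-0.5 -0.6 -1.3]
[[48. 60. 60. 60. 60. 62. 60. 60. 60. 61. 59. 52.]
 [58. 60. 60. 59. 59. 60. 60. 60. 60. 60. 58. 55.]
 [60. 60. 60. 60. 63. 66. 63. 62. 60. 59. 59. 58.]
 [60. 60. 62. 67. 68. 69. 68. 66. 60. 59. 60. 61.]
 [61. 59. 67. nan 70. 69. 70. 66. 65. 61. 60. 60.]
 [59. 61. 71. 70. 69. 70. 70. 69. 67. 61. 60. 59.]
 [59. 67. 70. 70. 71. 70. 70. 69. 69. 64. 59. 59.]
 [59. 69. 69. 69. 69. 69. 70. 70. 70. 66. 60. 59.]
 [61. 70. 70. 70. 71. 70. 71. 69. 70. 68. 61. 61.]
 [59. 69. 70. 71. 70. 70. 70. 70. 70. 67. 59. 60.]
 [61. 68. 70. 70. 71. 71. 70. 70. 69. 64. 61. 61.]
 [59. 60. 69. 69. 69. 69. 70. 70. 69. 61. 60. 60.]
 [46. 60. 69. 70. 69. 70. 69. 71. 68. 60. 61. 47.]
 [47. 47. 60. 70. 69. 69. 70. 69. 59. 60. 60. 48.]]
button 578.49365234375 -15.123383522033691 12.262238502502441 0.07001496022881515
```

View pics/t3.png

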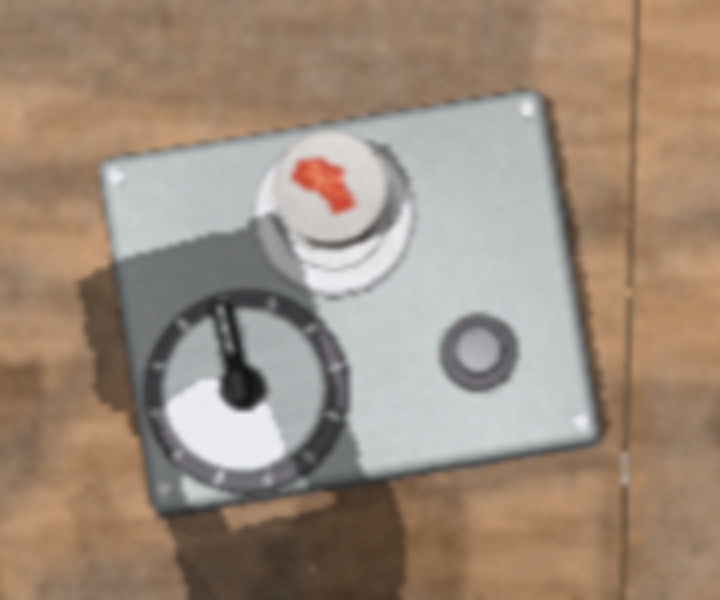

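The dial now reads 120.4°: four clicks, with the lever at (228,320). The button top is at z = 70 mm and its housing at 60 mm, so a full 6 mm press is clear. Next I press the button.

Run:
```python
from h import *
q=quat(np.radians(80)); b=np.array([0.578,-0.0155])
env.movep(np.r_[b,0.18],q)
env.move_straight(np.r_[b,0.105],v=0.12,f_stop=8); st("above")
print(env.move_straight(np.r_[b,0.093],v=0.015,f_stop=2)); st("touch?")
print(env.move_straight(np.r_[b,0.080],v=0.015,f_stop=14)); st("pressed")
env.dwell(0.2); st("held")
c=env.camera("wrist"); 
env.move_straight(np.r_[b,0.12],v=0.08); st("up")
p=[0.45,-0.05,0.28]; env.move_straight(p,v=0.25)
c=env.camera("top"); save(c,"t4.png",(200,130,380,280),4)
_,a=lever(c,C0=C,C=C); print("turn",np.degrees(A0-a))
W=cloud(c); print("button z",np.nanmedian(W[(np.hypot(W[...,0]-b[0],W[...,1]-b[1])<.007)][:,2])); st()
```

```text
above t 23.04 [ 0.5787 -0.0154  0.1057] F [ 1.   0.6 -0.3]
True
touch? t 23.71 [ 0.578  -0.0155  0.0945] F [0.7 0.  3.1]
True
pressed t 24.19 [ 0.5781 -0.0155  0.0912] F [-1.3 -0.1  4.7]
held t 24.39 [ 0.5781 -0.0155  0.0911] F [-0.9 -0.1  5.9]
up t 24.95 [ 0.5779 -0.0155  0.1203] F [-0.  -0.4  0.1]
fin n 127 z 0.095 ang 15.1 rad -0.01 0.045 lateral -0.0012 mid [0.5721 0.112 ]
turn 120.89791632697595
button z 0.07122868110130542
 t 25.98 [ 0.4497 -0.0497  0.2784] F [ 0.2 -0.7 -0.1]
```

View pics/t4.png

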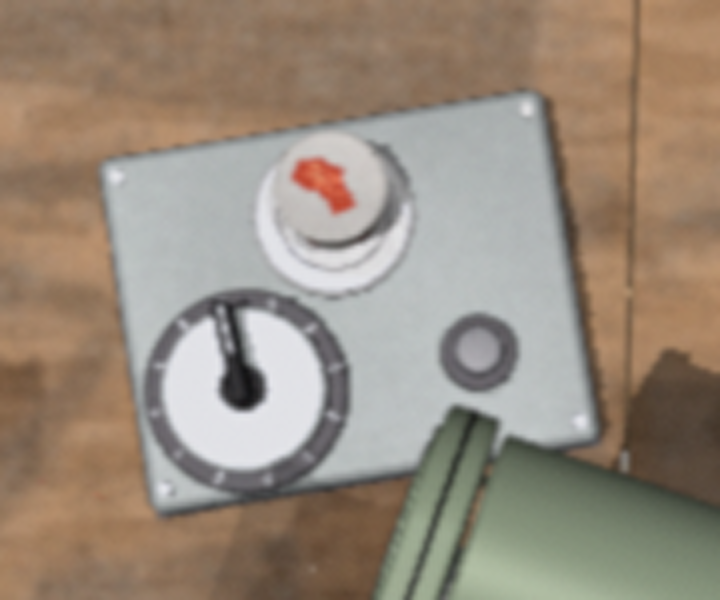

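The dial still reads four clicks and the button is up again at (478,350). The pot is in place, and the green arm link covers only the lower right. The press stopped at z = 0.0911 with about 6 N, which is roughly 4–5 mm of travel, so it isn't certain the button bottomed out. I press again in small steps until the force clearly climbs above the spring's 5 N.

Run:
```python
from h import *
b=np.array([0.578,-0.0155])
env.move_straight(np.r_[b,0.12],v=0.25)
env.move_straight(np.r_[b,0.099],v=0.06); st("above")
for z in np.arange(0.097,0.0795,-0.001):
    env.move_straight(np.r_[b,z],v=0.02); env.dwell(0.1)
    F=np.mean([env.get_obs()["contact_force"][2] for _ in range(3)]); st(f"cmd {z:.3f}")
    if F>16: break
env.dwell(0.2); st("held")
env.move_straight(np.r_[b,0.12],v=0.08); st("up")
env.move_straight([0.45,-0.05,0.28],v=0.25); env.dwell(0.3)
c=env.camera("top")
_,a=lever(c,C0=C,C=C); print("turn",np.degrees(A0-a))
W=cloud(c); print("button z",np.nanmedian(W[(np.hypot(W[...,0]-b[0],W[...,1]-b[1])<.007)][:,2])); st()
for n in ["pot","tape_roll","sanding_block"]: print(n,[np.round(x["bbox"]) for x in env.boxes_of(c,n)[:1]])
```

```text
above t 27.47 [ 0.5775 -0.0155  0.0986] F [0.5 0.4 0.7]
cmd 0.097 t 27.82 [ 0.5781 -0.0155  0.0972] F [-1.1 -0.1 -0.6]
cmd 0.096 t 28.17 [ 0.5782 -0.0155  0.0962] F [-0.1 -0.4  1.9]
cmd 0.095 t 28.52 [ 0.5782 -0.0155  0.0951] F [ 0.3 -0.1  1.5]
cmd 0.094 t 28.87 [ 0.5782 -0.0155  0.0942] F [-0.3  0.2  3. ]
cmd 0.093 t 29.22 [ 0.5781 -0.0155  0.0931] F [0.3 0.2 2.9]
cmd 0.092 t 29.57 [ 0.5782 -0.0155  0.0921] F [0.5 1.1 4.7]
cmd 0.091 t 29.92 [ 0.5782 -0.0155  0.0911] F [-0.1  0.7  4.4]
cmd 0.090 t 30.27 [ 0.5782 -0.0155  0.091 ] F [-2.2  0.6 10. ]
cmd 0.089 t 30.62 [ 0.5782 -0.0155  0.0909] F [-4.4  0.5 14. ]
cmd 0.088 t 30.97 [ 0.5783 -0.0155  0.0908] F [-6.3  1.5 19.2]
held t 31.17 [ 0.5783 -0.0155  0.0908] F [-6.6  1.  19.6]
up t 31.72 [ 0.5776 -0.0155  0.1197] F [ 0.  -1.   0.2]
fin n 126 z 0.0946 ang 15.1 rad -0.009 0.045 lateral -0.0011 mid [0.5713 0.112 ]
turn 120.94980680195097
button z 0.071123467047435
 t 33.05 [ 0.45   -0.0498  0.2792] F [-0.5  0.7 -0.2]
pot [array([269., 164., 299., 193.])]
tape_roll [array([455., 259., 501., 305.])]
sanding_block [array([143., 239., 186., 294.])]
```

```bash
python3 -c "
from h import *
env.finish_job(); st()"
```

```text
the job is handed in; nothing more can be done
the job is handed in; nothing more can be done
```

I turned the dial exactly four clicks clockwise with closed fingers, then pressed the start button fully down and let it come up. The job is handed in, at about 33 s of robot time.

- **Dial:** the last top-camera check read about 121° of turn, against 120° for four clicks. It read 89.4° after click 3, and the force trace showed each click snapping over separately.
- **Button:** I pressed it twice. The first press stopped at about 6 N, and I couldn't tell whether it had reached the bottom. The second press met a hard stop at tool height (TCP) 0.091 m, where the force rose to 19 N. The first press had ended at that same height, so it was probably a full press too. The button came back up afterwards, with its top at z ≈ 0.071 m.
- **Other objects:** the pot looked unmoved in the picture between the two presses. In the last check the tape roll and sanding block were where they started, within 1–2 pixels. The pot's detection box was off by up to 4 pixels, which I took as detector noise.
- **Checks that failed:** two wrist-camera checks of the dial angle did not work properly because the fingers hid the lever. I used the top camera instead.

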